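Stand the full reagent tub over the hidden bearer of a bench duct cover

TASK

The loose cover of the grey service duct on the lab bench rests on a springy seal and, somewhere underneath, on one crosswise bearer that cannot be seen. Press gently along the cover with closed fingertips until you have felt the place where it does not give, and press firmly but with care right there to make sure; then pick up the full white tub and set it down gently on the cover straight above the bearer, so that it stands upright and the cover stays level under it. Do not crack the cover with a hard push, and leave the other things on the bench where they are.

Things in the scene. Friction and masses are not known exactly. Their poses are not given: they have to be found in the camera images.
- duct: grey service duct standing on the bench and fixed to it, 140 wide (its x), 510 long (its y), 60 high; origin at the centre of its underside on the bench. Its two end blocks (53 long each) carry a small brass gas tap that reaches 120 above the bench; between them lies the cover
- cover: flat grey cover plate let into the duct's top, flush with its rim, 126 wide (its x), 400 long (its y), 5 thick, level when unloaded; origin at the centre of its TOP face, 60 above the bench, z up. It is itself rigid, bedded on a springy seal. It cracks if the fingers push with over 25 N, or the tub lands with over 40 N; 5 to 8 N is a firm push
- cover_left (a point): middle of the +y end edge of the cover's top, 200 from its centre. Hidden bearer: one steel bar, 8 wide rubber-faced top, touching the cover's underside, running across the cover's full width (along its x), unmarked, anywhere within 110 either side of the cover's centre along its y. Straight above it the cover feels solid; the tub set 15 or more to either side of it tips the cover out of level
- cover_right (a point): middle of the -y end edge of the cover's top. Pressed off the bearer, the cover tips about it as a see-saw: stiffness 10 + 300 c^2 N m/rad (c: bearer to cover centre, m), so the dip under the push grows with the square of the distance (4 N at 100: about 3.5 mm, at 50: about 0.8 mm) and stops hard at 0.09 rad. A wide fingertip bears on its edge nearer the bearer
- tub: full plain white plastic tub with a screw lid and a paper label, the largest jar in the row in front of the duct: 62 across, 100 tall, about 0.8 kg (0.7 to 0.9); origin at the centre of its underside, z up, starts upright on the bench
- beaker: bystander: open glass beaker, 60 wide, 70 tall; origin at the centre of its underside
- small_jar: bystander: small white jar, 42 across, 62 tall, clearly smaller than the tub; origin at the centre of its underside
- bowl: bystander: shallow white ceramic evaporating bowl, 80 across, 40 tall; origin at the centre of its underside
- tripod_ring: bystander: flat dark steel ring, 70 across, 8 high, lying on the bench; origin at the centre of its underside
- spatula: bystander: steel spatula with a handle, 170 long, lying on the bench to the left; origin at the middle of its underside, x along it
- bottle: bystander: tall white plastic bottle, 64 across, 170 tall, standing past the left end of the duct; origin at the centre of its underside

How it is judged (in metres and radians):
On the way, in this order (a step that is already met when the one before it is completed fails the run):
1. the fingers press on the cover with more than 4.5 N at a place where it stays level within 0.006 rad (over the bearer), for 0.2 s (contact force between the fingers and cover above 4.5 N and angle between cover's own z axis and vertical below 0.006 rad), for 0.2 s.
2. the tub is lifted more than 65 mm above the bench (height (world z) of tub above 0.065 m), for 0.1 s.
At the end, for the whole second after the job is handed in: the tub stands released, at rest and upright (within 0.05 rad) with its whole weight on the cover and not on the duct's rim, so nearly above the bearer (about 11 mm) that the cover lies level within 0.006 rad (contact force between tub and cover above 5 N and x of tub in the frame of cover between -0.032 and 0.032 m and angle between cover's own z axis and vertical below 0.006 rad and angle between tub's own z axis and vertical below 0.05 rad and linear speed of tub below 0.01 m/s); the robot touches nothing.
It fails at once if the fingers press on the cover with more than 25 N (contact force between the fingers and cover above 25 N).
It fails at once if the tub is set on the cover with more than 40 N (contact force between tub and cover above 40 N).
It fails at once if a bystander is moved more than 30 mm (distance of any of beaker, small_jar, bowl, tripod_ring, spatula, bottle from where it was at the start of the episode above 0.03 m).
It also fails if it takes over 72 s, if anything falls off the work surface, if the arm or the gripper's body presses on something with over 40 N, if the wrist force passes 120 N, or if a joint passes its speed limit or range.

ROBOT

A 6-joint arm with a two-finger parallel gripper is mounted at the origin on the work surface. World frame = base frame: x ahead of the robot, y to its left, z up, the work surface at z = 0. Lengths are in m, angles in degrees, forces in N, time in s.
With the tool pointing down it reaches from about 0.375 to 0.9 m from the base axis. Payload 3.1 kg.
Tool frame: the origin (TCP) lies between the finger pads; the fingertips stand 11 mm ahead of it and the grasp point (between the pads) lies 8 mm behind it; x points along the fingers, y is the direction in which the jaws open and shut, and the axes are right-handed (so a half turn about x gives the same grasp; the last joint's range is limited). The gripper opens to 87 mm and grips with 3 to 60 N. Pads are 19 mm wide; open, the fingers measure 117 mm over their backs; the gripper's body (75 mm by 190 mm) begins 51 mm behind the grasp point.
Start: joints at [-85.227, 30.224, 82.088, -0, 67.689, -10.227], TCP at [0.162, -0.604, 0.234] pointing down, gripper open.
Joint ranges: [-176.69, 176.69], [-43.24, 126.21], [12.49, 139.97], [-82, 262], [0, 151.66], [-163.58, 163.58]. Speed limits (degrees/s): [159.86, 159.86, 180, 180, 180, 180].

INTERFACE

Orientations are given as a 3x3 rotation matrix whose columns are the frame's x, y, z axes.
In Python, from rig import bot gives the robot as it stands.
- The arm moves only by the shell command python3 -m inch 'ROWS' [OPENING]. ROWS is a JSON object of lists of equal length, an entry for each row: "dp": the shift along the tool's x, y, z in mm, a list of three; "yaw": the turn about the tool's x in degrees. In form: {"dp": [[tx, ty, tz], ...], "yaw": [yaw, ...]}. A call has 1 to 20 rows; each row shifts and turns the commanded pose from where the row before left it, along the tool's axes as they then stand; what a row does not reach is not made up. A row lasts 1/12 s, in which the tool goes at most 41.7 mm and 7.16 degrees, less where a joint would pass 70% of its speed; a pose out of reach is approached as far as the arm can. A call is refused whole if a number of a shift passes 41.7 or a number of a turn 7.16, either way. A call with a gripper value outside its range is refused whole. OPENING is the finger opening in mm, from 0 to 87, set as the call begins (- or left out, the last holds). The fingers move at their own pace and stop on an object; the grip force is fixed at half the most. Time passes only in rows, so rows that do not move let the fingers close. It gives the time, the measured TCP pose, the force and the opening at its end, in the units of the state.
- bot.read_state(): the state, without advancing time (a new reading comes with each control period).
- bot.capture(name): name is "scene" or "top" or "wrist"; returns a dict with "color" (400x640x3 uint8, red, green, blue), "intrinsics" (3x3 intrinsics, pixels), "pose" (4x4, takes a point from camera to world coordinates). Camera axes: x right, y down, z forward; pixel columns grow to the right and rows downward; lengths in m; the calibration is good to about 2 mm. The wrist camera is an equidistant fisheye: a pixel r from the principal point sees the ray r / f radians off the axis. A picture is of the moment at which its call begins. There is no depth.
- bot.hand_in(): hands the job in, once; it reports no verdict.
The state is a dict: "time_s": time; "joint_positions": joint angles; "qvel": joint speeds; "tau": joint torques, N m; "position": TCP position; "tcp_rot": TCP orientation; "force": force on the tool from outside, world axes, zero at the start; "moment": the same for the moment, N m; "opening": opening from 0.0 (shut) to 1.0 (fully open).
Only numpy, scipy, OpenCV 4.12 (cv2) and the standard library are available. Lean on these libraries where they do the work, as an engineer would, in place of code of your own. Each camera call takes 0.05 s, during which the arm holds its last target.

## Working session

There is one attempt and no reset: what is moved stays moved. The work goes in short steps, Python scripts to look and compute and a shell command to move; the robot and the scene stay as the last step left them, time stands still between calls to the robot, and variables do not carry over. Pictures are saved under pics/ and viewed, and the job is handed in when it is done.

```bash
ls; mkdir -p pics; python3 - <<'E'
from rig import bot
import cv2,numpy as np
s=bot.read_state()
for k,v in s.items(): print(k,np.round(v,3).tolist())
for n in("scene","top","wrist"):
    c=bot.capture(n); cv2.imwrite(f"pics/{n}0.png",c["color"][:,:,::-1]); np.savez(f"pics/{n}0.npz",**c)
    print(n,np.round(c["intrinsics"],1).tolist(),np.round(c["pose"],3).tolist())
E
```

```text
pics
time_s 0.0
joint_positions [-85.226, 30.278, 82.157, -0.002, 67.69, -10.228]
qvel [-0.065, -0.076, -0.043, -0.065, -0.033, 0.077]
tau [-0.001, -44.004, -17.659, 0.063, 0.058, -0.0]
position [0.162, -0.603, 0.233]
tcp_rot [[-0.0, 0.259, -0.966], [0.002, -0.966, -0.259], [-1.0, -0.002, -0.0]]
force [-0.088, 0.243, 0.656]
moment [0.023, -0.011, 0.03]
opening 0.997
scene [[494.4, 0.0, 314.8], [0.0, 494.4, 202.1], [0.0, 0.0, 1.0]] [[0.052, 0.779, -0.624, 1.289], [0.999, -0.046, 0.026, -0.042], [-0.009, -0.625, -0.781, 0.999], [0.0, 0.0, 0.0, 1.0]]
top [[374.7, 0.0, 319.7], [0.0, 374.7, 194.6], [0.0, 0.0, 1.0]] [[0.026, -0.987, 0.156, 0.433], [-1.0, -0.026, 0.001, -0.002], [0.003, -0.156, -0.988, 0.941], [0.0, 0.0, 0.0, 1.0]]
wrist [[309.7, 0.0, 314.6], [0.0, 309.7, 202.4], [0.0, 0.0, 1.0]] [[0.258, -0.927, -0.273, 0.237], [-0.966, -0.248, -0.071, -0.584], [-0.002, 0.282, -0.959, 0.384], [0.0, 0.0, 0.0, 1.0]]
```

View pics/scene0.png

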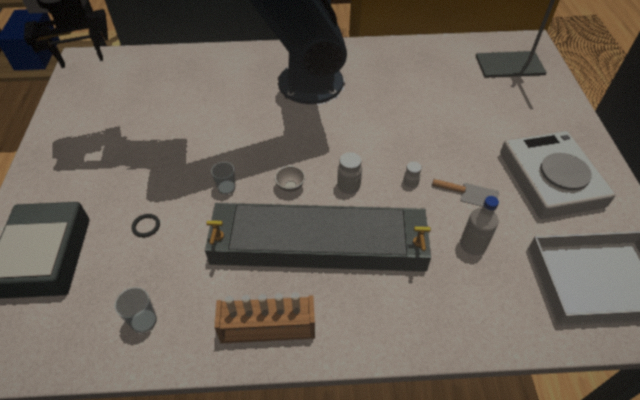

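View pics/top0.png

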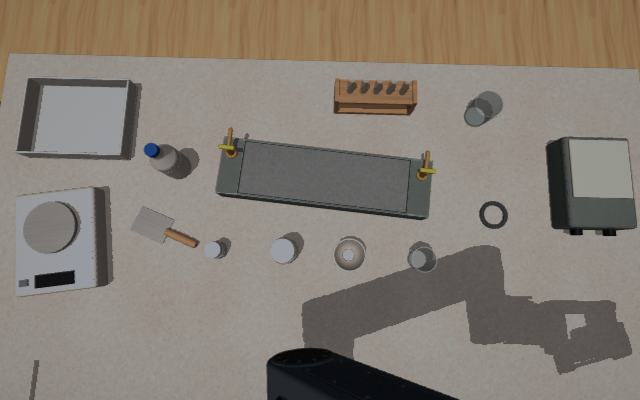

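```bash
cat > h.py <<'E'
import numpy as np,cv2
def ray(c,u,v):
    K,P=c["intrinsics"],c["pose"]
    d=P[:3,:3]@np.array([(u-K[0,2])/K[0,0],(v-K[1,2])/K[1,1],1]); return P[:3,3],d
def plane(c,u,v,z):
    o,d=ray(c,u,v); return o+d*(z-o[2])/d[2]
def proj(c,p):
    P=c["pose"];q=P[:3,:3].T@(np.array(p)-P[:3,3]);q=c["intrinsics"]@q;return q[:2]/q[2]
E
python3 - <<'E'
import cv2
a=cv2.imread("pics/top0.png")[120:280,200:440]; cv2.imwrite("pics/topz.png",cv2.resize(a,None,fx=3.3,fy=3.3,interpolation=2))
a=cv2.imread("pics/scene0.png")[140:280,195:445]; cv2.imwrite("pics/scenez.png",cv2.resize(a,None,fx=3.2,fy=3.2,interpolation=2))
E
```

```text
(no output)
```

View pics/topz.png

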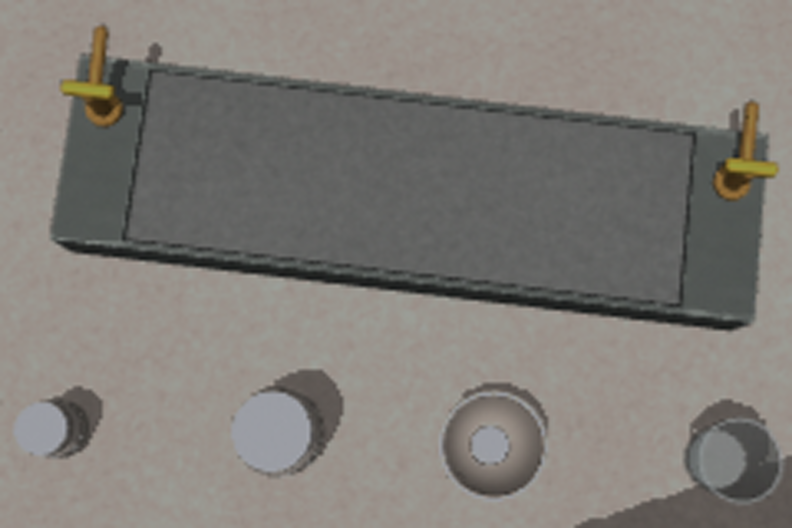

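View pics/scenez.png

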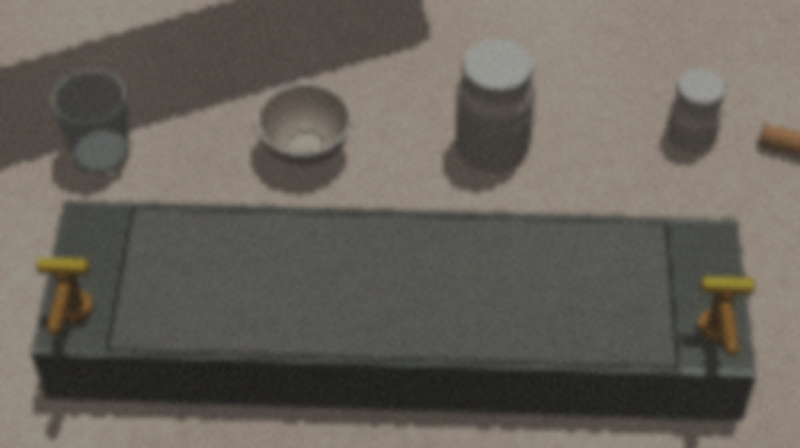

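```bash
python3 - <<'E'
import numpy as np
from h import *
t=dict(np.load("pics/top0.npz"));s=dict(np.load("pics/scene0.npz"))
def T(p,z): return plane(t,(p[0]+.5)/3.3-.5+200,(p[1]+.5)/3.3-.5+120,z)[:2]
def S(p,z): return plane(s,(p[0]+.5)/3.2-.5+195,(p[1]+.5)/3.2-.5+140,z)[:2]
a=np.array([T(p,.06) for p in[(148,70),(694,132),(682,303),(124,240)]]) # +y far, -y far, -y near, +y near
b=np.array([S(p,.06) for p in[(675,368),(110,350),(130,208),(668,225)]])
for q in(a,b):
    print(np.round(q,4).tolist()); print("c",q.mean(0)); e=(q[0]+q[3]-q[1]-q[2])/2; print(np.linalg.norm(e),np.degrees(np.arctan2(-e[0],e[1])), np.linalg.norm(q[0]-q[3]),np.linalg.norm(q[1]-q[2]))
c=t["color"].astype(int)
# white lids
g=cv2.cvtColor(t["color"],cv2.COLOR_RGB2HSV); m=((g[...,2]>150)&(g[...,1]<30)).astype(np.uint8); m[:230]=0;m[275:]=0;m[:,:200]=0;m[:,320:]=0
n,l,st,ce=cv2.connectedComponentsWithStats(m)
for i in range(1,n):
    if st[i,4]>50: print(st[i],ce[i],plane(t,*ce[i],.1)[:2],plane(t,*ce[i],.062)[:2])
print("tub zoom",T((271,431),.1),S((497,66),.1),"smalljar",T((42,429),.062),"bowl",T((494,444),.04),"beaker",T((737,461),.07), S((90,98),.07))
print("lid width", np.linalg.norm(T((231,431),.1)-T((312,431),.1)))
print("taps",T((87,89),.115),T((750,168),.115),S((62,266),.115),S((727,285),.115))
E
```

```text
[[0.6995, 0.1854], [0.6633, -0.2169], [0.537, -0.2068], [0.5721, 0.1955]]
c [ 0.61798109 -0.01069421]
0.40384943345235214 -5.067230330832511 0.1277500256938055 0.12661998847095232
[[0.7002, 0.1844], [0.6622, -0.2118], [0.5342, -0.2038], [0.5744, 0.2002]]
c [ 0.61775967 -0.00773069]
0.4019969663604233 -5.582234016469108 0.1267955979773156 0.12824286564385223
[ 200  230  120   45 4691] [258.90684289 252.76337668] [0.43162441 0.13028903] [0.43155496 0.13627481]
tub zoom [0.43843687 0.07985779] [0.44131849 0.08269541] smalljar [0.43586882 0.24446894] bowl [ 0.4337489  -0.07508474] beaker [ 0.42646476 -0.24160616] [ 0.42831086 -0.23923678]
lid width 0.05446557577346462
taps [0.66818032 0.21497065] [ 0.62461168 -0.24145958] [ 0.62719949 -0.23904634] [0.67017471 0.21780586]
```

```bash
python3 -m inch '{"dp":[[0,0,0],[0,0,0],[0,0,0],[0,0,0],[0,0,0],[0,0,0],[0,0,0],[0,0,0],[0,0,0],[0,0,0],[0,0,0]],"yaw":[-7,-7,-7,-7,-7,-7,-7,-7,-7,-6.7,0]}' 0; python3 - <<'E'
from rig import bot
import numpy as np
s=bot.read_state();R=s["tcp_rot"];print(np.round(R,4).tolist(),s["position"])
c=np.array([.618,-.009,.1]); print((np.array(R).T@(c-s["position"])*1000).round(1))
E
```

```text
time_s: 1.07
position: [0.1617, -0.6034, 0.2331]
tcp_rot: [[-0.0, 0.996, -0.09], [0.001, -0.09, -0.996], [-1.0, -0.0, -0.001]]
force: [0.5, -0.8, -0.3]
opening: 0.248
[[-0.0001, 0.9959, -0.0904], [0.0009, -0.0904, -0.9959], [-1.0, -0.0002, -0.0009]] [ 0.16173632 -0.60339641  0.23311984]
[ 133.6  400.7 -633.1]
```

```bash
python3 -m inch '{"dp":[[0,20,-31.6],[0,20,-31.6],[0,20,-31.6],[0,20,-31.6],[0,20,-31.6],[0,20,-31.6],[0,20,-31.6],[0,20,-31.6],[0,20,-31.6],[0,20,-31.6],[0,20,-31.6],[0,20,-31.6],[0,20,-31.6],[0,20,-31.6],[0,20,-31.6],[0,20,-31.6],[0,20,-31.6],[0,20,-31.6],[0,20,-31.6],[0,20,-31.6]],"yaw":[0,0,0,0,0,0,0,0,0,0,0,0,0,0,0,0,0,0,0,0]}' 0
cat > st.py <<'E'
from rig import bot
import numpy as np
s=bot.read_state();R=np.array(s["tcp_rot"]);p=np.array(s["position"])
ey=np.array([.0924,.9957]);ex=np.array([.9957,-.0924]);d=p[:2]-[.618,-.009]
print("t",round(s["time_s"],2),"cov x,y mm",(np.array([d@ex,d@ey])*1000).round(1),"tip z mm",round(p[2]*1000-11,2),"F",np.round(s["force"],2),"M",np.round(s["moment"],2),"yaw",round(np.degrees(np.arctan2(R[1,1],R[0,1])),2))
E
python3 st.py;python3 st.py
```

```text
time_s: 2.73
position: [0.6192, -0.0095, 0.2334]
tcp_rot: [[-0.0, 0.995, -0.096], [0.0, -0.096, -0.995], [-1.0, -0.0, 0.0]]
force: [0.7, -0.8, 0.2]
opening: 0.004
t 2.73 cov x,y mm [ 1.2 -0.4] tip z mm 222.38 F [ 0.66 -0.82  0.22] M [-0.09 -0.11  0.03] yaw -5.48
t 2.73 cov x,y mm [ 1.2 -0.4] tip z mm 222.38 F [ 0.66 -0.82  0.22] M [-0.09 -0.11  0.03] yaw -5.48
```

```bash
python3 -m inch '{"dp":[[35,0,0],[35,0,0],[35,0,0],[30,0,0],[15,0,0],[0,0,0]],"yaw":[0,0,0,0,0,0]}' 0 >/dev/null
python3 st.py
python3 -m inch '{"dp":[[3,0,0],[3,0,0],[1,0,0],[0,0,0]],"yaw":[0,0,0,0]}' 0>/dev/null;python3 st.py
```

```text
t 3.23 cov x,y mm [-2.6 -1.9] tip z mm 68.1 F [0.52 0.51 0.14] M [-0.03 -0.1  -0.02] yaw -5.46
time_s: 3.57
position: [0.6193, -0.0115, 0.0778]
tcp_rot: [[0.002, 0.996, -0.093], [-0.0, -0.093, -0.996], [-1.0, 0.002, 0.0]]
force: [-0.1, 0.3, 0.4]
opening: 0.004
t 3.57 cov x,y mm [ 1.5 -2.4] tip z mm 66.78 F [-0.07  0.27  0.43] M [ 0.02 -0.07 -0.02] yaw -5.34
```

```bash
for i in 1 2 3 4; do python3 -m inch '{"dp":[[0,0,0]],"yaw":[0]}' >/dev/null;python3 st.py; done
```

```text
t 3.65 cov x,y mm [ 1.4 -2.4] tip z mm 66.77 F [0.31 0.41 0.64] M [-0.03 -0.1   0.  ] yaw -5.32
t 3.73 cov x,y mm [ 1.2 -2.3] tip z mm 66.54 F [ 0.55  0.29 -0.02] M [-0.01 -0.1  -0.  ] yaw -5.31
t 3.82 cov x,y mm [ 1.  -2.3] tip z mm 66.24 F [-0.28 -0.82 -0.3 ] M [ 0.01 -0.09 -0.  ] yaw -5.31
t 3.9 cov x,y mm [ 0.9 -2.3] tip z mm 65.99 F [ 0.46 -0.61  0.13] M [ 0.   -0.15 -0.03] yaw -5.31
```

```bash
for i in 1 2 3 4 5; do python3 -m inch '{"dp":[[1,0,0],[0,0,0],[0,0,0]],"yaw":[0,0,0]}' >/dev/null;python3 st.py; done
```

```text
t 4.15 cov x,y mm [ 0.6 -2.3] tip z mm 64.44 F [0.7  0.09 0.11] M [-0.03 -0.1  -0.02] yaw -5.3
t 4.4 cov x,y mm [ 0.6 -2.3] tip z mm 63.41 F [ 0.34 -0.91 -0.05] M [-0.05 -0.13 -0.02] yaw -5.3
t 4.65 cov x,y mm [ 0.6 -2.2] tip z mm 62.48 F [0.42 0.52 0.54] M [ 0.   -0.09 -0.01] yaw -5.3
t 4.9 cov x,y mm [ 0.6 -2.3] tip z mm 61.48 F [ 0.28 -0.18  0.29] M [-0.02 -0.09 -0.03] yaw -5.3
t 5.15 cov x,y mm [ 0.6 -2.3] tip z mm 60.49 F [0.15 0.21 0.62] M [-0.02 -0.07 -0.  ] yaw -5.3
```

```bash
for i in 1 2 3 4; do python3 -m inch '{"dp":[[0.5,0,0],[0,0,0],[0,0,0]],"yaw":[0,0,0]}' >/dev/null;python3 st.py; done
```

```text
t 5.4 cov x,y mm [ 0.7 -2.3] tip z mm 60.19 F [-0.25  0.72  0.51] M [ 0.   -0.08  0.  ] yaw -5.3
t 5.65 cov x,y mm [ 0.7 -2.3] tip z mm 60.02 F [-1.71  0.45  5.33] M [-0.08  0.15 -0.05] yaw -5.3
t 5.9 cov x,y mm [ 0.7 -2.3] tip z mm 59.93 F [-0.74 -0.07  7.55] M [-0.02  0.2   0.02] yaw -5.3
t 6.15 cov x,y mm [ 0.7 -2.2] tip z mm 59.84 F [-2.26  0.99  9.67] M [ 0.02  0.38 -0.02] yaw -5.29
```

```bash
python3 -m inch '{"dp":[[-4,0,0],[0,0,-20],[0,0,-20],[0,0,0],[2,0,0],[0,0,0],[0,0,0]],"yaw":[0,0,0,0,0,0,0]}' >/dev/null;python3 st.py;for i in 1 2 3 ; do python3 -m inch '{"dp":[[1,0,0],[0,0,0],[0,0,0]],"yaw":[0,0,0]}' >/dev/null;python3 st.py; done
```

```text
t 6.73 cov x,y mm [ 0.6 37. ] tip z mm 60.17 F [-0.17 -0.29 -0.05] M [-0.02 -0.06  0.01] yaw -5.33
t 6.98 cov x,y mm [ 0.7 36.9] tip z mm 59.63 F [-1.05 -0.83  1.47] M [-0.19  0.1  -0.  ] yaw -5.33
t 7.23 cov x,y mm [ 0.7 37.1] tip z mm 58.87 F [-1.36 -2.9   4.6 ] M [-0.5   0.2  -0.02] yaw -5.29
t 7.48 cov x,y mm [ 0.7 37.1] tip z mm 58.15 F [-2.01 -2.81  6.4 ] M [-0.58  0.3   0.04] yaw -5.28
```

```bash
python3 -m inch '{"dp":[[-5,0,0],[0,0,31],[0,0,31],[0,0,0],[2,0,0],[0,0,0],[0,0,0]],"yaw":[0,0,0,0,0,0,0]}' >/dev/null;python3 st.py;for i in 1 2 3 4 5; do python3 -m inch '{"dp":[[0.5,0,0],[0,0,0],[0,0,0]],"yaw":[0,0,0]}' >/dev/null;python3 st.py; done
```

```text
t 8.07 cov x,y mm [  0.4 -23.2] tip z mm 60.24 F [-0.63 -0.5   0.85] M [-0.01 -0.1  -0.06] yaw -5.27
t 8.32 cov x,y mm [  0.4 -23.1] tip z mm 60.18 F [-0.1   1.44  2.58] M [ 0.25  0.06 -0.03] yaw -5.25
t 8.57 cov x,y mm [  0.4 -23.1] tip z mm 60.15 F [-1.27  2.37  5.38] M [ 0.43  0.13 -0.06] yaw -5.29
t 8.82 cov x,y mm [  0.4 -23.1] tip z mm 60.12 F [-1.77  2.26  7.58] M [ 0.48  0.26 -0.04] yaw -5.29
t 9.07 cov x,y mm [  0.4 -23.1] tip z mm 60.09 F [-2.44  3.77 11.54] M [0.46 0.44 0.01] yaw -5.28
t 9.32 cov x,y mm [  0.4 -23.1] tip z mm 60.09 F [-2.92  1.9  13.65] M [0.46 0.52 0.01] yaw -5.28
```

```bash
python3 -m inch '{"dp":[[-5,0,0],[0,0,20],[0,0,20],[0,0,20],[0,0,0],[2,0,0],[0,0,0],[0,0,0]],"yaw":[0,0,0,0,0,0,0,0]}' >/dev/null;python3 st.py;for i in 1 2 3 4; do python3 -m inch '{"dp":[[0.8,0,0],[0,0,0],[0,0,0]],"yaw":[0,0,0]}' >/dev/null;python3 st.py; done
```

```text
t 9.98 cov x,y mm [  0.2 -83.2] tip z mm 60.61 F [-0.35 -0.04 -0.93] M [ 0.   -0.12 -0.05] yaw -5.25
t 10.23 cov x,y mm [  0.6 -83.5] tip z mm 60.2 F [ 0.22 -0.15  0.66] M [ 0.01 -0.08  0.03] yaw -5.24
t 10.48 cov x,y mm [  0.7 -83.8] tip z mm 59.65 F [0.8  1.05 1.77] M [ 0.23 -0.11  0.01] yaw -5.3
t 10.73 cov x,y mm [  0.8 -83.9] tip z mm 59.01 F [-0.75  2.21  5.34] M [ 0.51 -0.04  0.05] yaw -5.31
t 10.98 cov x,y mm [  0.8 -83.9] tip z mm 58.46 F [-0.78  2.56  6.1 ] M [0.62 0.07 0.04] yaw -5.31
```

```bash
python3 -m inch '{"dp":[[-4,0,0],[0,0,20],[0,0,0],[2,0,0],[2,0,0],[1,0,0],[0.8,0,0],[0.5,0,0],[0,0,0],[0,0,0]],"yaw":[0,0,0,0,0,0,0,0,0,0]}' >/dev/null;python3 st.py;for i in 1 2 3 4 5 6; do python3 -m inch '{"dp":[[0,0,0]],"yaw":[0]}' >/dev/null;python3 st.py; done
python3 -m inch '{"dp":[[-8,0,0],[0,0,-40],[0,0,-40],[0,0,-40],[0,0,-38],[0,0,0],[3,0,0],[2,0,0],[1,0,0],[0,0,0],[0,0,0]],"yaw":[0,0,0,0,0,0,0,0,0,0,0]}' >/dev/null;python3 st.py
```

```text
t 11.82 cov x,y mm [   1.2 -105. ] tip z mm 56.44 F [-1.33 -3.14  6.5 ] M [-0.64  0.17  0.02] yaw -5.24
t 11.9 cov x,y mm [   1.2 -105. ] tip z mm 56.47 F [-1.71 -4.7   6.82] M [-0.61  0.18 -0.01] yaw -5.23
t 11.98 cov x,y mm [   1.2 -105. ] tip z mm 56.47 F [-0.85 -3.58  7.17] M [-0.69  0.22  0.03] yaw -5.24
t 12.07 cov x,y mm [   1.2 -105. ] tip z mm 56.5 F [-1.95 -3.1   6.43] M [-0.69  0.2   0.  ] yaw -5.24
t 12.15 cov x,y mm [   1.2 -105. ] tip z mm 56.49 F [-1.22 -3.76  6.75] M [-0.65  0.18  0.05] yaw -5.24
t 12.23 cov x,y mm [   1.2 -105. ] tip z mm 56.49 F [-1.54 -3.36  6.79] M [-0.61  0.2  -0.02] yaw -5.23
t 12.32 cov x,y mm [   1.2 -105. ] tip z mm 56.47 F [-1.29 -4.31  6.29] M [-0.62  0.09  0.03] yaw -5.24
t 13.23 cov x,y mm [ 0.7 52.9] tip z mm 57.83 F [-0.89  3.43  5.28] M [ 0.55  0.07 -0.  ] yaw -5.42
```

```bash
python3 -m inch '{"dp":[[0.7,0,0]],"yaw":[0]}' >/dev/null;for i in 1 2 3 4 5 6; do python3 -m inch '{"dp":[[0,0,0]],"yaw":[0]}' >/dev/null;python3 st.py; done
```

```text
t 13.4 cov x,y mm [ 0.7 52.9] tip z mm 57.21 F [-1.51  2.96  6.05] M [0.39 0.16 0.  ] yaw -5.38
t 13.48 cov x,y mm [ 0.7 52.9] tip z mm 57.22 F [-1.71  2.69  5.01] M [0.46 0.14 0.  ] yaw -5.37
t 13.57 cov x,y mm [ 0.7 53. ] tip z mm 57.26 F [-0.65  2.91  5.4 ] M [ 0.39  0.13 -0.04] yaw -5.37
t 13.65 cov x,y mm [ 0.7 52.9] tip z mm 57.27 F [-1.25  2.25  5.71] M [ 0.44  0.08 -0.  ] yaw -5.37
t 13.73 cov x,y mm [ 0.7 52.9] tip z mm 57.27 F [-0.48  2.63  5.48] M [ 0.43  0.15 -0.  ] yaw -5.37
t 13.82 cov x,y mm [ 0.7 52.9] tip z mm 57.23 F [-0.62  2.72  5.07] M [ 0.39  0.19 -0.  ] yaw -5.37
```

```bash
python3 -m inch '{"dp":[[-7,0,0],[0,0,39],[0,0,39],[0,0,0],[2,0,0],[1,0,0],[0,0,0],[0,0,0]],"yaw":[0,0,0,0,0,0,0,0]}' >/dev/null;python3 st.py;for i in 1 2 3 4; do python3 -m inch '{"dp":[[0.4,0,0],[0,0,0]],"yaw":[0,0]}' >/dev/null;python3 st.py; done
```

```text
t 14.48 cov x,y mm [  0.2 -23.3] tip z mm 60.53 F [-0.42  0.47 -0.4 ] M [-0.03 -0.09 -0.03] yaw -5.22
t 14.65 cov x,y mm [  0.5 -23.3] tip z mm 60.33 F [ 0.74 -0.01 -1.35] M [-0.04 -0.05 -0.02] yaw -5.21
t 14.82 cov x,y mm [  0.7 -23.7] tip z mm 60.21 F [0.24 0.47 0.57] M [ 0.1  -0.12 -0.05] yaw -5.26
t 14.98 cov x,y mm [  0.7 -23.7] tip z mm 60.15 F [-1.04  2.13  3.88] M [0.36 0.04 0.02] yaw -5.3
t 15.15 cov x,y mm [  0.7 -23.7] tip z mm 60.12 F [-0.85  2.63  6.89] M [ 0.43  0.15 -0.02] yaw -5.31
```

Solid here: hold the firm push at about 8 N, then lift off.

```bash
python3 -m inch '{"dp":[[0.3,0,0],[0,0,0],[0,0,0],[0,0,0],[0,0,0],[0,0,0]],"yaw":[0,0,0,0,0,0]}' >/dev/null;python3 st.py; python3 -m inch '{"dp":[[-5,0,0],[-20,0,0],[-41,0,0],[-41,0,0],[0,0,0]],"yaw":[0,0,0,0,0]}' 87 >/dev/null; python3 st.py
python3 - <<'E'
from rig import bot
import numpy as np
s=bot.read_state();R=np.array(s["tcp_rot"])
print((R.T@(np.array([.440,.081,.06])-s["position"])*1000).round(1))
E
```

```text
t 15.65 cov x,y mm [  0.7 -23.7] tip z mm 60.12 F [-1.61  2.35  8.19] M [ 0.45  0.21 -0.01] yaw -5.31
t 16.07 cov x,y mm [  6.1 -25.2] tip z mm 174.01 F [ 1.53 -0.78  0.69] M [-0.02 -0.12 -0.  ] yaw -5.29
[ 121.7 -193.6  -98.7]
```

```bash
python3 -m inch '{"dp":[[0,-32,-16.5],[0,-32,-16.5],[0,-32,-16.5],[0,-32,-16.5],[0,-32,-16.5],[0,-32,-16.5],[0,0,0],[0,0,0],[0,0,0],[0,0,0],[0,0,0]],"yaw":[0,0,0,0,0,0,0,0,0,0,0]}' 87; python3 - <<'E'
from rig import bot
import numpy as np,cv2
s=bot.read_state();R=np.array(s["tcp_rot"])
print((R.T@(np.array([.440,.081,.06])-s["position"])*1000).round(1))
c=bot.capture("wrist");cv2.imwrite("pics/w1.png",c["color"][:,:,::-1]);np.savez("pics/w1.npz",**c)
c=bot.capture("top");cv2.imwrite("pics/t1.png",c["color"][:,:,::-1])
E
```

```text
time_s: 16.98
position: [0.4361, 0.0824, 0.177]
tcp_rot: [[0.002, 0.996, -0.093], [-0.0, -0.093, -0.996], [-1.0, 0.002, 0.0]]
force: [0.0, -0.0, 0.5]
opening: 0.993
[117.    3.8   1. ]
```

View pics/w1.png

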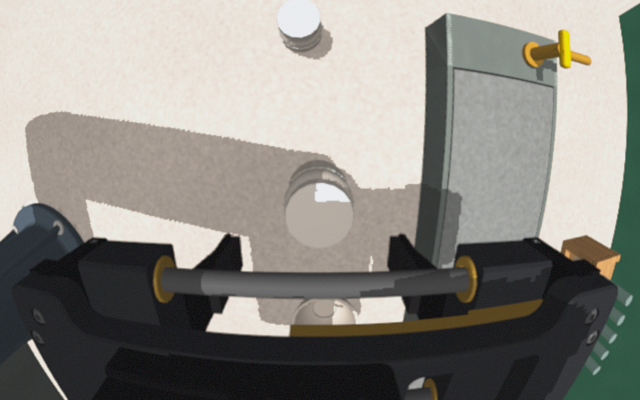

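```bash
python3 - <<'E'
import numpy as np
c=np.load("pics/w1.npz");K,P=c["intrinsics"],c["pose"]
def fe(u,v,z):
    a=np.array([u-K[0,2],v-K[1,2]]);r=np.linalg.norm(a);th=r/K[0,0]
    d=P[:3,:3]@np.r_[np.sin(th)*a/r,np.cos(th)];o=P[:3,3];return (o+d*(z-o[2])/d[2])
for u,v in[(320,214),(286,214),(354,214),(320,248),(320,181)]:print(fe(u,v,.1).round(4))
E
```

```text
[0.4411 0.0822 0.1   ]
[0.4147 0.0847 0.1   ]
[0.4676 0.0797 0.1   ]
[0.4385 0.0532 0.1   ]
[0.4434 0.1084 0.1   ]
```

```bash
python3 -m inch '{"dp":[[0,4.5,1],[30,0,0],[30,0,0],[30,0,0],[20,0,0],[9,0,0],[0,0,0],[0,0,0],[0,0,0]],"yaw":[0,0,0,0,0,0,0,0,0]}' 87;python3 -m inch '{"dp":[[0,0,0],[0,0,0],[0,0,0],[0,0,0],[0,0,0],[0,0,0],[0,0,0],[0,0,0],[0,0,0],[0,0,0]],"yaw":[0,0,0,0,0,0,0,0,0,0]}' 40
```

```text
time_s: 17.83
position: [0.4398, 0.0815, 0.0588]
tcp_rot: [[0.002, 0.996, -0.092], [-0.0, -0.092, -0.996], [-1.0, 0.002, -0.0]]
force: [-0.1, 0.4, 0.2]
opening: 1.004
time_s: 18.67
position: [0.4396, 0.0817, 0.0584]
tcp_rot: [[0.002, 0.996, -0.092], [-0.0, -0.092, -0.996], [-1.0, 0.002, -0.0]]
force: [0.6, 0.1, 5.9]
opening: 0.707
```

```bash
python3 -m inch '{"dp":[[-5,0,0],[-10,0,0],[-20,0,0],[-30,0,0],[-30,0,0],[-15,0,0],[0,0,0],[0,0,0],[0,0,0],[0,0,0]],"yaw":[0,0,0,0,0,0,0,0,0,0]}' 40;python3 st.py; python3 - <<'E'
from rig import bot
import numpy as np,cv2
s=bot.read_state();R=np.array(s["tcp_rot"])
t=np.array([.618,-.009,0])+.0005*np.array([.9957,-.0924,0])-.025*np.array([.0924,.9957,0]);t[2]=.160
print(t,(R.T@(t-s["position"])*1000).round(1))
c=bot.capture("scene");cv2.imwrite("pics/s2.png",c["color"][:,:,::-1])
E
```

```text
time_s: 19.5
position: [0.4368, 0.0818, 0.1661]
tcp_rot: [[-0.005, 0.996, -0.092], [0.0, -0.092, -0.996], [-1.0, -0.005, 0.0]]
force: [0.2, -0.1, -7.6]
opening: 0.703
t 19.5 cov x,y mm [-188.8   73.6] tip z mm 155.14 F [ 0.18 -0.13 -7.65] M [-0.06 -0.07 -0.01] yaw -5.3
[ 0.61618785 -0.0339387   0.16      ] [  5.2 189.3  98.6]
```

View pics/s2.png

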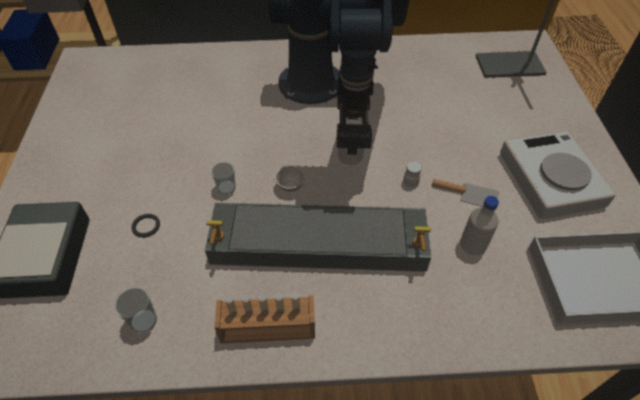

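```bash
python3 -m inch '{"dp":[[0,10,5],[0,20,10],[0,25,13],[0,25,13],[0,25,13],[0,25,13],[0,25,13],[0,20,11],[0,10,5],[0,4,2.5],[0,0,0],[0,0,0],[0,0,0],[0,0,0],[0,0,0]],"yaw":[0,0,0,0,0,0,0,0,0,0,0,0,0,0,0]}' 40;python3 st.py
```

```text
time_s: 20.8
position: [0.617, -0.0331, 0.168]
tcp_rot: [[-0.001, 0.996, -0.092], [0.0, -0.092, -0.996], [-1.0, -0.001, -0.0]]
force: [0.6, -0.3, -8.2]
opening: 0.704
t 20.8 cov x,y mm [  1.3 -24.1] tip z mm 156.96 F [ 0.64 -0.27 -8.16] M [-0.02 -0.08 -0.02] yaw -5.25
```

Down 40 mm toward contact (expected at TCP z 0.118), shifting 1 mm more.

```bash
python3 -m inch '{"dp":[[10,0,1],[15,0,0],[12,0,0],[5,0,0],[0,0,0],[0,0,0],[0,0,0],[0,0,0],[0,0,0],[0,0,0]],"yaw":[0,0,0,0,0,0,0,0,0,0]}' 40;python3 st.py;for i in 1 2 3; do python3 -m inch '{"dp":[[0,0,0]],"yaw":[0]}' >/dev/null;python3 st.py; done
```

```text
time_s: 21.63
position: [0.6181, -0.0349, 0.1266]
tcp_rot: [[0.001, 0.996, -0.092], [-0.0, -0.092, -0.996], [-1.0, 0.001, 0.0]]
force: [0.3, 0.0, -8.6]
opening: 0.702
t 21.63 cov x,y mm [  2.5 -25.8] tip z mm 115.55 F [ 0.25  0.02 -8.57] M [-0.   -0.09  0.03] yaw -5.3
t 21.72 cov x,y mm [  2.4 -25.8] tip z mm 115.39 F [ 0.23 -0.65 -7.95] M [ 0.02 -0.07  0.  ] yaw -5.3
t 21.8 cov x,y mm [  2.3 -25.8] tip z mm 115.19 F [-1.08  0.04 -8.97] M [-0.09 -0.04  0.04] yaw -5.3
t 21.88 cov x,y mm [  2.2 -25.8] tip z mm 115.09 F [-0.13  0.03 -7.21] M [ 0.01 -0.12  0.02] yaw -5.3
```

```bash
python3 -m inch '{"dp":[[2,0,0],[2,0,0],[0,0,0],[0,0,0]],"yaw":[0,0,0,0]}' 40 >/dev/null;python3 st.py;for i in 1 2 3 4 5; do python3 -m inch '{"dp":[[0.7,0,0],[0,0,0],[0,0,0]],"yaw":[0,0,0]}' >/dev/null;python3 st.py; done
```

```text
t 22.22 cov x,y mm [  1.9 -25.7] tip z mm 110.58 F [-0.13  0.14 -8.24] M [-0.04 -0.07  0.01] yaw -5.3
t 22.47 cov x,y mm [  2.2 -25.8] tip z mm 110.23 F [ 0.95 -0.18 -8.37] M [-0.04 -0.12 -0.  ] yaw -5.3
t 22.72 cov x,y mm [  2.2 -25.8] tip z mm 109.55 F [ 0.17  0.24 -8.6 ] M [-0.04 -0.14 -0.01] yaw -5.3
t 22.97 cov x,y mm [  2.1 -25.8] tip z mm 108.8 F [-0.16  0.74 -8.04] M [-0.01 -0.13  0.04] yaw -5.3
t 23.22 cov x,y mm [  2.1 -25.8] tip z mm 108.11 F [ 0.42 -0.03 -8.06] M [-0.02 -0.06 -0.01] yaw -5.3
t 23.47 cov x,y mm [  2.1 -25.8] tip z mm 107.41 F [-0.11  0.19 -8.43] M [-0.03 -0.08  0.03] yaw -5.3
```

```bash
for i in 1 2 3 4 5; do python3 -m inch '{"dp":[[0.4,0,0],[0,0,0],[0,0,0]],"yaw":[0,0,0]}' >/dev/null;python3 st.py; done
```

```text
t 23.72 cov x,y mm [  2.2 -25.8] tip z mm 107.23 F [-0.09  0.62 -7.06] M [-0.01 -0.02  0.04] yaw -5.3
t 23.97 cov x,y mm [  2.2 -25.8] tip z mm 107.2 F [-1.19 -0.48 -2.26] M [-0.01  0.19  0.04] yaw -5.3
t 24.22 cov x,y mm [  2.2 -25.8] tip z mm 107.14 F [-3.31  0.72  4.16] M [-0.    0.57 -0.02] yaw -5.3
t 24.47 cov x,y mm [  2.2 -25.8] tip z mm 107.13 F [-4.07  0.65  6.37] M [0.07 0.73 0.  ] yaw -5.29
t 24.72 cov x,y mm [  2.2 -25.8] tip z mm 107.12 F [-4.84  0.53  8.63] M [ 0.07  0.81 -0.05] yaw -5.29
```

```bash
python3 -m inch '{"dp":[[-0.8,0,0],[-0.4,0,0],[0,0,0]],"yaw":[0,0,0]}' 40 >/dev/null;python3 st.py;python3 -m inch '{"dp":[[0,0,0],[0,0,0],[0,0,0],[0,0,0],[0,0,0],[0,0,0],[0,0,0],[0,0,0]],"yaw":[0,0,0,0,0,0,0,0]}' 87;python3 st.py
python3 -m inch '{"dp":[[-5,0,0],[-15,0,0],[-30,0,0],[-35,0,0],[-35,0,0],[-20,0,0],[0,0,0],[0,0,0],[0,0,0],[0,0,0]],"yaw":[0,0,0,0,0,0,0,0,0,0]}' 87;python3 st.py; python3 - <<'E'
from rig import bot
import numpy as np,cv2
for n in("wrist","top","scene"):
    c=bot.capture(n);cv2.imwrite(f"pics/{n}3.png",c["color"][:,:,::-1]);np.savez(f"pics/{n}3.npz",**c)
E
```

```text
t 24.97 cov x,y mm [  2.2 -25.8] tip z mm 107.15 F [-3.6   0.82  5.69] M [ 0.11  0.56 -0.07] yaw -5.29
time_s: 25.63
position: [0.6179, -0.0349, 0.1176]
tcp_rot: [[0.0, 0.996, -0.092], [-0.0, -0.092, -0.996], [-1.0, 0.0, -0.0]]
force: [0.2, -0.0, -0.3]
opening: 0.996
t 25.63 cov x,y mm [  2.3 -25.8] tip z mm 106.58 F [ 0.2  -0.04 -0.31] M [-0.07 -0.07  0.03] yaw -5.3
time_s: 26.47
position: [0.6166, -0.0346, 0.2559]
tcp_rot: [[-0.004, 0.996, -0.092], [0.001, -0.092, -0.996], [-1.0, -0.004, -0.0]]
force: [0.3, -0.4, 0.4]
opening: 1.001
t 26.47 cov x,y mm [  0.9 -25.6] tip z mm 244.91 F [ 0.34 -0.45  0.38] M [-0.03 -0.11  0.03] yaw -5.3
```

View pics/wrist3.png

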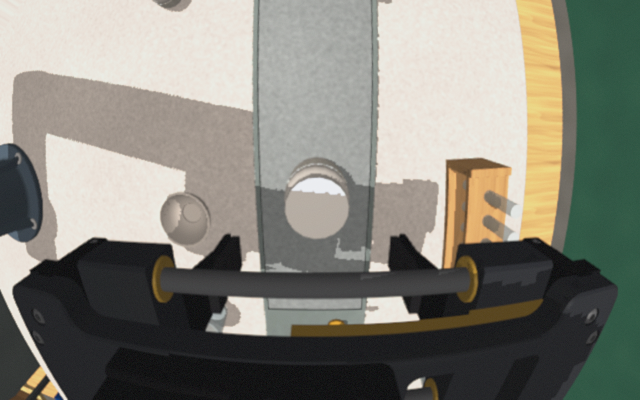

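View pics/scene3.png

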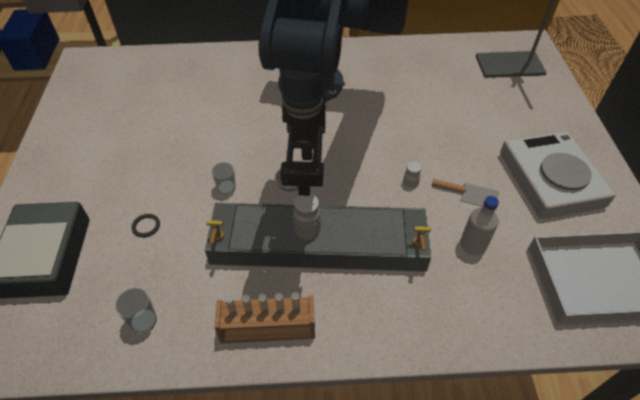

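```bash
python3 - <<'E'
import numpy as np
c=np.load("pics/wrist3.npz");K,P=c["intrinsics"],c["pose"]
a=np.array([317-K[0,2],208-K[1,2]]);r=np.linalg.norm(a);th=r/K[0,0]
d=P[:3,:3]@np.r_[np.sin(th)*a/r,np.cos(th)];o=P[:3,3];q=(o+d*(.16-o[2])/d[2])
e=q[:2]-[.618,-.009];print(q,e@[.9957,-.0924],e@[.0924,.9957])
from rig import bot
s=bot.read_state();print(np.round(s["force"],1),np.round(s["qvel"],2)); bot.hand_in()
E
```

```text
[ 0.61874592 -0.0354565   0.16      ] 0.003187292587277636 -0.026273819015618885
[-0.6 -0.1 -0.2] [ 0.09 -0.19 -0.56  0.04 -0.03  0.05]
the job is handed in; nothing more can be done
```

I set the tub down, released and upright, over where I felt the bearer, about 25 mm to the −y side of the cover's centre. I handed the job in at about 26.6 s; it reports no verdict.

- **Finding the bearer:** I pressed with closed fingertips at +53, +37, −2, −23, −84 and −105 mm along the cover's y. The outer pair of presses gave −25.5 mm and the inner pair −24.9 mm, so I used −25 mm. The cover felt solid there.
- **Firm push:** I held about 8 N there for roughly half a second, and the fingertips sank only about 0.1 mm. The hardest push anywhere was about 14 N, during the search at −23 mm.
- **Placing the tub:** I lifted it about 107 mm and lowered it to contact in 0.4 mm steps. The load on the cover peaked at about 17 N. I eased it to about 14 N, then opened the fingers and raised the arm clear.

**Last checks:**
- **Tub position:** the wrist camera puts the tub at x +3 mm, y −26 mm on the cover, about 1 mm from the felt bearer. The arm's own reading at release agreed, at x +2 mm, y −26 mm.
- **Contact:** the wrist force was near zero, so nothing was touching the robot.
- **Bystanders:** they looked unmoved in the camera image.
- **Not measured:** I did not measure the cover's tilt under the tub. I infer it is level from the tub's position and the solid contact when it touched down.

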